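# Re-hang the lid of a flat wooden tool case

## Robot

A 6-joint arm with a two-finger parallel gripper is mounted at the origin on a cart in front of the work surface, level with it; the furniture and walls round the work are solid. World frame = base frame: x ahead of the robot, y to its left, z up, the work surface at z = 0. Lengths are in m, angles in degrees, forces in N, time in s.
With the tool pointing down it reaches from about 0.35 to 0.85 m from the base axis. Payload 8.1 kg.
Tool frame: the origin (TCP) lies midway between the tips of the shut fingers; the grasp point (between the pads) lies 19 mm behind it; z points along the fingers, y is the line along which they close (so a half turn about z gives the same grasp; the last joint's range is limited). The gripper opens to 93 mm and grips with 3 to 60 N. Pads are 15 mm wide; open, the fingers measure 128 mm over their backs; the gripper's body (75 mm by 188 mm) begins 65 mm behind the grasp point.
Start: joints at [63.461, 7.471, 85.268, -0, 87.261, -4.893], TCP at [0.221, 0.558, 0.219] pointing down, gripper open.
Joint ranges: [-169.43, 169.43], [-51.17, 129.36], [1.28, 143.12], [-76.62, 256.62], [0, 156.53], [-152.29, 152.29]. Speed limits (degrees/s): [136.94, 136.94, 159.86, 180, 180, 180].

## Interface

Orientations are given as [roll, pitch, yaw] about the fixed x, y, z axes, in that order (R = Rz(yaw) Ry(pitch) Rx(roll)).
In Python, from plant import manip, cams, finder gives the robot as it stands.
- The arm moves only by the tool apply_moves, never from a script. Its argument "targets" is a list of rows, each an object with "claw": the closure, from 0 (fully open) to 1 (shut); "translation": the shift along the tool's x, y, z scaled (see below), a list of three; "spin": the turn about the tool's z scaled (see below). In form: [{"claw": claw, "translation": [x, y, z], "spin": spin}, ...]. A call has exactly 5 rows; each row shifts and turns the commanded pose from where the row before left it, along the tool's axes as they then stand; what a row does not reach is not made up. The controller multiplies each number of a shift by 0.05 m and each number of a turn by pi/2 rad. A row lasts 1/10 s, in which the tool goes at most 50 mm and 8.59 degrees, less where a joint would pass 70% of its speed; a pose out of reach is approached as far as the arm can. A call with a number of a shift or a turn outside -1 to 1 is refused whole. A call with a gripper value outside its range is refused whole. The fingers move at their own pace and stop on an object; "grip_force" is the grip in N (left out, the last holds). Time passes only in rows, so rows that do not move let the fingers close, or fill a call up. It gives the time, the measured TCP pose, the force, the opening and the grip force at its end, in the units of the state.
- manip.read_state(): the state, without advancing time (a new reading comes with each control period).
- cams.read_camera(name): name is "scene" or "top" or "wrist"; returns a dict with "color" (400x640x3 uint8, blue, green, red), "K" (3x3 intrinsics, pixels), "view" (4x4, takes a point from world to camera coordinates); the wrist camera has in their place "tool_from_camera" (4x4, takes a point from camera to tool coordinates, whose origin is the TCP and whose axes are the flange's). Camera axes: x right, y up, looking along -z (the intrinsics and any distortion apply to the point x, -y, -z); pixel columns grow to the right and rows downward; lengths in m; the calibration is good to about 2 mm. A picture is of the moment at which its call begins: read the wrist's pose just before it. There is no depth.
- manip.close_job(): hands the job in; it is judged then, once.
Trained networks look in a picture, given as the dict that the camera call returned (one of the last four; its "shot" number tells which), for a name from the list of things; names that differ only in an ending like _2 or _b are one class to them, and where a whole thing is asked for, a point or a joint stands for the part that bears it (a point fixed in the world has none). Each returns a list of dicts, best first, with "p" (0 to 1); they miss things now and then, are a little off and sometimes report something else, mostly with a low value. They report only what shows in the picture. A call takes as long as a camera call.
- finder.search_frame(picture, thing): "at" ([x, y, z] in m, in the coordinates of the camera as it stood for that picture, good to about 4 mm: the middle of the surface that is visible of it).
The state is a dict: "time": time; "qpos": joint angles; "joint_velocities": joint speeds; "joint_efforts": joint torques, N m; "ee_pos": TCP position; "ee_rot": TCP orientation; "wrist_force": force on the tool from outside, world axes, zero at the start; "torque": the same for the moment, N m; "grip_width": opening from 0.0 (shut) to 1.0 (fully open); "gripper_force": force on a finger pad.
Only numpy, scipy, OpenCV 4.12 (cv2) and the standard library are available. Lean on these libraries where they do the work, as an engineer would, in place of code of your own. Each camera call takes 0.05 s, during which the arm holds its last target. There are 200 camera calls.

## Task

The flat wooden tool case on the bench has come apart at its hinge. Bring the empty half up against the half with the tools so that its knuckle sits between the other two, thread the steel hinge pin through all three knuckles, and push it fully home until its head meets the end knuckle. Leave both halves flat on the bench, and leave the brush, the pliers and the pen where they lie.

Things in the scene. Friction and masses are not known exactly. Their poses are not given: they have to be found in the camera images.
- tool_half: Tool half of the case: light wooden open tray, 105 mm deep (x), 144 wide (y), 38 high, small tools in it, held fast on the bench by dark wooden stops. Two fixed steel knuckles (tubes, 20 mm outside, 12 mm bore, 40 mm long, open both ends) stand along its edge facing the robot. Origin: on the bench under the middle of the hinge axis; y along that axis; the tray lies 10 to 115 mm away on +x
- hinge_line (a point): Middle of the hinge axis of the tool half, level with the tray's rim, 38 mm above the bench; y runs along the hinge axis, x away from the empty half. The two fixed knuckles lie on this axis from 28 to 68 mm either side of the point, so their outer ends are 68 mm out, 4 mm inside the tray's side faces, with a 56 mm gap between them. The pin may enter from either end
- lid_half: Empty half of the case: loose light wooden open tray, about 0.3 kg, 105 x 144 x 38 mm, walls and floor 9 mm, with one steel knuckle (20 mm outside, 12 mm bore, 44 mm long) on its edge facing the tool half. It slides flat on the bench. Origin: on the bench under the middle of its knuckle's bore; x towards the tool half, y along the bore; the tray lies 10 to 115 mm away on -x
- lid_knuckle (a point): Middle of the bore of the empty half's knuckle, 38 mm above the bench; y along the bore, x towards the tool half. With the halves pushed together until the knuckles stop against the opposite walls, this point lies on the hinge axis, up to 6 mm from hinge_line along y
- lid_front_wall (a point): Middle of the empty half's front wall (the wall nearest the robot, opposite its knuckle): mid-thickness of the 9 mm wall (thickness along x), 10 mm below its rim. A place to pinch or push this tray. Same axes as lid_knuckle and 111 mm behind it along x
- hinge_pin: Loose plain steel hinge pin, 10 mm thick, 151 mm long over all, about 0.09 kg, lying on the bench. Origin 7 mm beside its axis, under pin_middle as it lies at first; x runs along the pin from head to nose
- pin_middle (a point): Point on the hinge pin's axis; x runs along the pin towards its tapered nose. The nose ends 74 mm from here (taper 13 mm long, 3.6 mm thick at its end); the round head (14 mm across, 9 mm thick) has its underside 68 mm from here the other way. With the pin fully home from either end, this point coincides with hinge_line
- brush: Long white brush, 14 x 162 x 14 mm, loose on the bench, to be left alone; origin at the centre of its underside, long along y
- combination_pliers: Pliers with red and yellow grips, 126 x 44 x 10 mm, loose on the bench, to be left alone; origin at the centre of the underside
- pen: White pen with black grip, 11 x 132 x 13 mm, loose on the bench, to be left alone; origin at the centre of its underside, long along y

How it is judged (in metres and radians):
On the way, in this order (a step that is already met when the one before it is completed fails the run):
1. the empty half is up against the tool half, its knuckle between the other two and on the hinge axis (x of lid_knuckle in the frame of hinge_line between -0.003 and 0.003 m and distance between lid_knuckle and hinge_line below 0.0075 m and angle between the y axis of lid_knuckle and the y axis of hinge_line, either way round below 0.05 rad), for 0.2 s.
2. the pin is through the first knuckle and on its way through the hinge (angle between the x axis of pin_middle and the y axis of hinge_line, either way round below 0.1 rad and distance between pin_middle and hinge_line below 0.098 m and x of pin_middle in the frame of hinge_line between -0.008 and 0.008 m and z of pin_middle in the frame of hinge_line between -0.008 and 0.008 m), for 0.1 s.
At the end, for the whole second after the job is handed in: The pin lies through all three knuckles with its head against (within about 4 mm of) an end knuckle, the empty half's knuckle is between the other two and on the hinge axis within 4 mm, that half lies flat (within 0.04 rad), and pin and tray are at rest (under 10 mm/s) (distance between pin_middle and hinge_line below 0.0045 m and angle between the x axis of pin_middle and the y axis of hinge_line, either way round below 0.06 rad and x of lid_knuckle in the frame of hinge_line between -0.004 and 0.004 m and distance between lid_knuckle and hinge_line below 0.009 m and angle between lid_knuckle's own z axis and vertical below 0.04 rad and linear speed of each of hinge_pin, lid_half below 0.01 m/s); the robot touches nothing.
It fails at once if the brush, the pliers or the pen is moved by more than 20 mm (distance of any of brush, combination_pliers, pen from where it was at the start of the episode above 0.02 m).
It also fails if it takes over 64 s, if anything falls off the work surface, if the arm or the gripper's body presses on something with over 40 N, if the wrist force passes 120 N, or if a joint passes its speed limit or range.

## Working session

There is one attempt and no reset: what is moved stays moved. The work goes in short steps, Python scripts to look and compute and a tool call to move; the robot and the scene stay as the last step left them, time stands still between calls to the robot, and variables do not carry over. Pictures are saved under pics/ and viewed, at most 10 in all, crops included, and the job is handed in when it is done.

Besides the shell and the picture viewer there is one more tool, called after ">>>" by a JSON object that holds its "name" and its "arguments". apply_moves: Moves the arm, as the interface text tells. Its arguments: {"type":"object","properties":{"targets":{"type":"array"},"grip_force":{"type":"number"}},"required":["targets"]}

```bash
mkdir -p pics
cat > h.py <<'E'
import numpy as np, cv2
from plant import manip, cams, finder
from scipy.spatial.transform import Rotation as R
def T(st):
    M=np.eye(4); M[:3,:3]=R.from_euler('xyz',st['ee_rot'],degrees=True).as_matrix(); M[:3,3]=st['ee_pos']; return M
def shot(n):
    st=manip.read_state(); p=cams.read_camera(n)
    p['W']=np.linalg.inv(p['view']) if 'view' in p else T(st)@p['tool_from_camera']
    return p
def find(p,t):
    return [(np.round((p['W']@np.r_[d['at'],1])[:3],4),round(d['p'],2)) for d in finder.search_frame(p,t)[:2]]
def ray(p,u,v,z):
    K=p['K']; d=np.array([(u-K[0,2])/K[0,0],-(v-K[1,2])/K[1,1],-1]); d=p['W'][:3,:3]@d; o=p['W'][:3,3]
    return o+d*(z-o[2])/d[2]
def proj(p,X):
    c=(np.linalg.inv(p['W'])@np.r_[X,1])[:3]; K=p['K']
    return np.array([K[0,2]-K[0,0]*c[0]/c[2],K[1,2]+K[1,1]*c[1]/c[2]])
E
python3 - <<'E'
from h import *
print(manip.read_state())
for n in ['top','scene']:
    p=shot(n); cv2.imwrite(f'pics/{n}0.png',p['color']); print(n,p['K'].tolist(),p['W'].round(3).tolist(),[k for k in p])
    for t in ['tool_half','lid_half','lid_knuckle','hinge_pin','brush','combination_pliers','pen']: print(t,find(p,t))
E
```

```text
{'time': 0.0, 'qpos': array([ 6.34615747e+01,  7.51468196e+00,  8.53278300e+01, -6.05487301e-04,
        8.72606272e+01, -4.89254053e+00]), 'joint_velocities': array([-0.08650088, -0.05092173, -0.02364374, -0.03183191, -0.00119665,
       -0.06975808]), 'joint_efforts': array([ 8.67724466e-04, -5.59869254e+01, -4.91747653e+01,  7.64587708e-02,
        3.58495535e-02, -1.10719852e-04]), 'ee_pos': array([0.22105091, 0.5572002 , 0.21760577]), 'ee_rot': array([-1.79897185e+02, -8.19390240e-03,  1.58354137e+02]), 'wrist_force': array([ 0.19775216,  0.02465665, -0.31459851]), 'torque': array([ 0.0260459 ,  0.02313288, -0.03702939]), 'gripper_force': 0.0, 'grip_width': 0.9977068764703629}
top [[460.19057172133074, 0.0, 320.2332026147193], [0.0, 460.19057172133074, 201.4755636795902], [0.0, 0.0, 1.0]] [[0.025, 0.993, -0.112, 0.485], [-1.0, 0.025, 0.001, -0.01], [0.004, 0.112, 0.994, 1.197], [0.0, 0.0, 0.0, 1.0]] ['color', 'K', 'view', 'shot', 'W']
tool_half [(array([ 0.7086, -0.0227,  0.0173]), 0.59)]
lid_half [(array([0.5265, 0.0078, 0.0077]), 0.76)]
lid_knuckle [(array([0.5233, 0.0035, 0.0
[... 353 characters left out ...]
2287, 204.89456222560113], [0.0, 0.0, 1.0]] [[0.544, 0.494, -0.678, -0.131], [-0.839, 0.3, -0.454, -0.528], [-0.021, 0.816, 0.577, 0.704], [0.0, 0.0, 0.0, 1.0]] ['color', 'K', 'view', 'shot', 'W']
tool_half [(array([ 0.7041, -0.0343,  0.019 ]), 0.72)]
lid_half [(array([0.5242, 0.0028, 0.0188]), 0.63), (array([ 0.702 , -0.0331,  0.0226]), 0.56)]
lid_knuckle [(array([0.5214, 0.0015, 0.0189]), 0.57)]
hinge_pin [(array([0.4679, 0.223 , 0.0101]), 0.57), (array([ 0.7013, -0.032 ,  0.0232]), 0.16)]
brush [(array([ 0.475 , -0.2343,  0.0094]), 0.77)]
combination_pliers [(array([ 0.752 , -0.2874,  0.0098]), 0.9)]
pen [(array([ 0.6999, -0.0293,  0.0237]), 0.61), (array([0.6989, 0.2438, 0.0075]), 0.44)]
```

```bash
python3 -c "
import cv2
a=cv2.imread('pics/top0.png')[20:260,180:500]
cv2.imwrite('pics/top0c.png',cv2.resize(a,(800,600),interpolation=cv2.INTER_CUBIC))"
```

```text
(no output)
```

View pics/top0c.png

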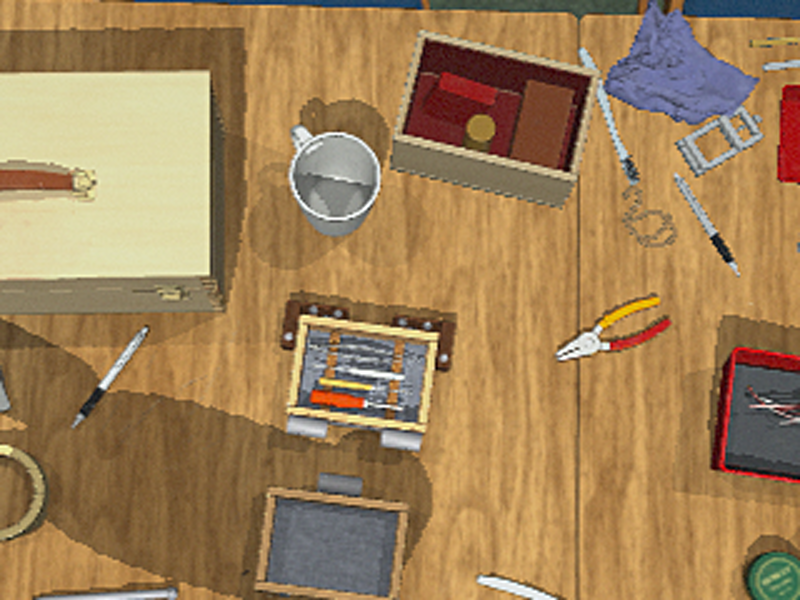

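View pics/scene0.png

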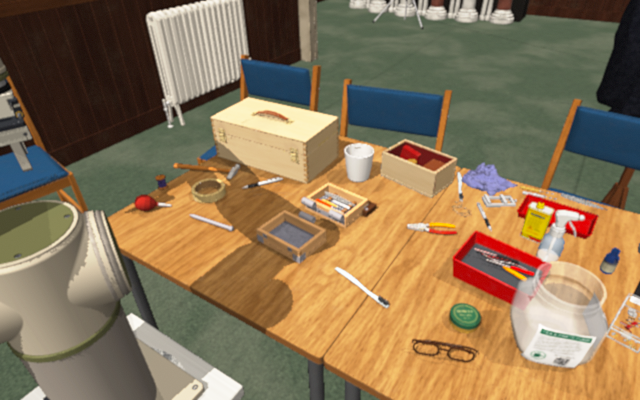

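The top view shows the tool half at top centre with two knuckles, and the lid half below it. The pin is at the lower left with its head on the right (−y) end. Next I turn the wrist and move over for a closer look.

>>> {"name": "apply_moves", "arguments": {"targets": [{"claw": 0,"translation": [0,0,-0.2],"spin": 0.09},{"claw": 0,"translation": [0,0,-0.2],"spin": 0.09},{"claw": 0,"translation": [0,0,-0.2],"spin": 0.09},{"claw": 0,"translation": [0,0,-0.2],"spin": 0.09},{"claw": 0,"translation": [0,0,-0.2],"spin": 0.09}]}}

```text
time: 1.3
ee_pos: [0.2213, 0.5577, 0.2691]
ee_rot: [-180.0, 0.0, 117.5]
wrist_force: [-1.0, -0.3, 0.8]
grip_width: 1.0
gripper_force: 0.0
```

>>> {"name": "apply_moves", "arguments": {"targets": [{"claw": 0,"translation": [0,0,-0.2],"spin": 0.09},{"claw": 0,"translation": [0,0,-0.2],"spin": 0.09},{"claw": 0,"translation": [0,0,-0.2],"spin": 0.08},{"claw": 0,"translation": [-0.4,0.2,0],"spin": 0},{"claw": 0,"translation": [-0.7,0.5,0],"spin": 0}]}}

```text
time: 1.8
ee_pos: [0.2593, 0.5064, 0.2989]
ee_rot: [-180.0, -0.1, 94.6]
wrist_force: [1.3, -0.3, 0.5]
grip_width: 0.999
gripper_force: 0.0
```

>>> {"name": "apply_moves", "arguments": {"targets": [{"claw": 0,"translation": [-0.7,0.5,0],"spin": 0},{"claw": 0,"translation": [-0.7,0.5,0],"spin": 0},{"claw": 0,"translation": [-0.7,0.4,0],"spin": 0},{"claw": 0,"translation": [-0.7,0.4,0],"spin": 0},{"claw": 0,"translation": [-0.7,0.4,0],"spin": 0}]}}

```text
time: 2.3
ee_pos: [0.3844, 0.3382, 0.2988]
ee_rot: [180.0, -0.0, 94.5]
wrist_force: [0.5, 1.0, -0.7]
grip_width: 0.999
gripper_force: 0.0
```

Run:
```python
from h import *
s=manip.read_state(); print(s['time'],s['ee_pos'],s['ee_rot'])
p=shot('wrist'); print(p['tool_from_camera'].round(3).tolist(),p['K'][0].tolist())
cv2.imwrite('pics/w1.png',p['color'])
for t in ['tool_half','lid_half','lid_knuckle','hinge_pin']: print(t,find(p,t))
for X in [(.61,-.03,.038),(.56,.01,.038),(.47,.23,.007)]: print(proj(p,X))
```

```text
2.3 [0.38442509 0.33823113 0.29882308] [ 1.79975830e+02 -1.46615496e-02  9.44588046e+01]
[[0.001, 0.956, 0.292, 0.082], [1.0, -0.0, -0.001, -0.0], [-0.001, 0.292, -0.956, -0.167], [0.0, 0.0, 0.0, 1.0]] [292.9802394743049, 0.0, 314.39947731235947]
tool_half [(array([ 0.6495, -0.0193,  0.0117]), 0.62)]
lid_half [(array([ 0.5345, -0.0028,  0.0103]), 0.66)]
lid_knuckle [(array([ 0.5352, -0.0033,  0.0101]), 0.91)]
hinge_pin [(array([0.4649, 0.246 , 0.0121]), 0.84)]
[419.6729424  372.18875357]
[396.50204442 353.30530387]
[359.69981216 231.37868656]
```

>>> {"name": "apply_moves", "arguments": {"targets": [{"claw": 0,"translation": [-0.7,0.4,0],"spin": 0},{"claw": 0,"translation": [-0.7,0.4,0],"spin": 0},{"claw": 0,"translation": [-0.7,0.4,0],"spin": 0},{"claw": 0,"translation": [-0.7,0.4,0],"spin": 0},{"claw": 0,"translation": [-0.7,0.4,0],"spin": 0}]}}

```text
time: 3.05
ee_pos: [0.4973, 0.1734, 0.2987]
ee_rot: [180.0, -0.0, 94.6]
wrist_force: [1.0, 0.3, 0.1]
grip_width: 0.997
gripper_force: 0.0
```

>>> {"name": "apply_moves", "arguments": {"targets": [{"claw": 0,"translation": [-0.7,0.5,0],"spin": 0},{"claw": 0,"translation": [-0.7,0.5,0.2],"spin": 0},{"claw": 0,"translation": [-0.4,0.5,0.2],"spin": 0},{"claw": 0,"translation": [-0.4,0.2,0],"spin": 0},{"claw": 0,"translation": [0,0,0],"spin": 0}]}}

```text
time: 3.55
ee_pos: [0.591, 0.0693, 0.2773]
ee_rot: [-179.9, 0.0, 94.4]
wrist_force: [-0.5, 1.0, 1.0]
grip_width: 0.998
gripper_force: 0.0
```

Run:
```python
from h import *
s=manip.read_state(); print(s['time'],s['ee_pos'],s['ee_rot'])
p=shot('wrist'); print(p['shot'])
cv2.imwrite('pics/w2.png',p['color']); np.save('w2.npy',p['W'])
for t in ['tool_half','lid_half','lid_knuckle']: print(t,find(p,t))
for X in [(.61,-.03,.038),(.56,.01,.038)]: print(proj(p,X))
a=cv2.imread('pics/w1.png')[130:300,220:460]
cv2.imwrite('pics/w1c.png',cv2.resize(a,None,fx=3,fy=3,interpolation=cv2.INTER_CUBIC))
```

```text
3.55 [0.59103685 0.06933534 0.27727746] [-1.79893033e+02  1.50693352e-02  9.44153675e+01]
4
tool_half [(array([ 0.698 , -0.004 ,  0.0207]), 0.78)]
lid_half [(array([0.5244, 0.0094, 0.0152]), 0.85)]
lid_knuckle [(array([ 0.6985, -0.0044,  0.0205]), 0.4)]
[322.13438334 236.4888681 ]
[290.426384   208.98641419]
```

View pics/w2.png

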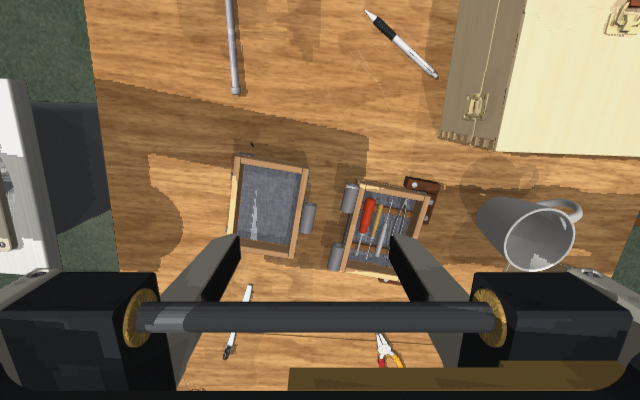

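View pics/w1c.png

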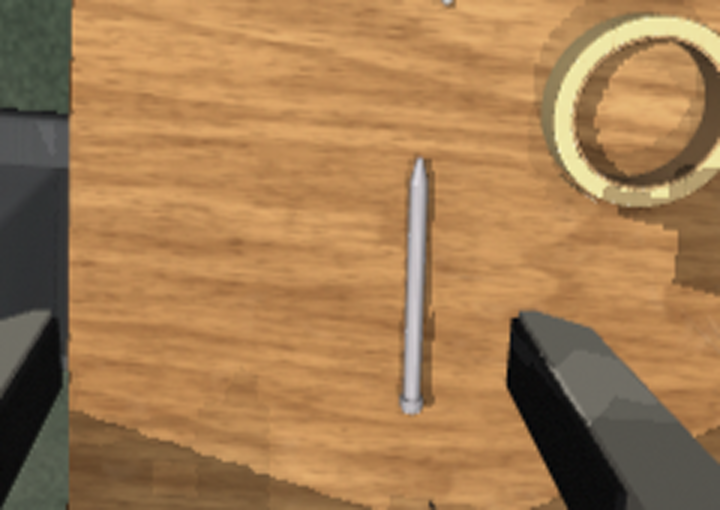

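w1c shows the pin with its nose at about (420,157) and its head at about (412,408) in the crop. w2 shows both halves centrally, with the lid knuckle near (308,219) and the fixed knuckles near (349,199) and (335,257). I'll enlarge w2 to pick the corners.

Run:
```python
import cv2
a=cv2.imread('pics/w2.png')[145:290,225:440]
cv2.imwrite('pics/w2c.png',cv2.resize(a,None,fx=3.7,fy=3.7,interpolation=cv2.INTER_CUBIC))
```

```text
(no output)
```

View pics/w2c.png

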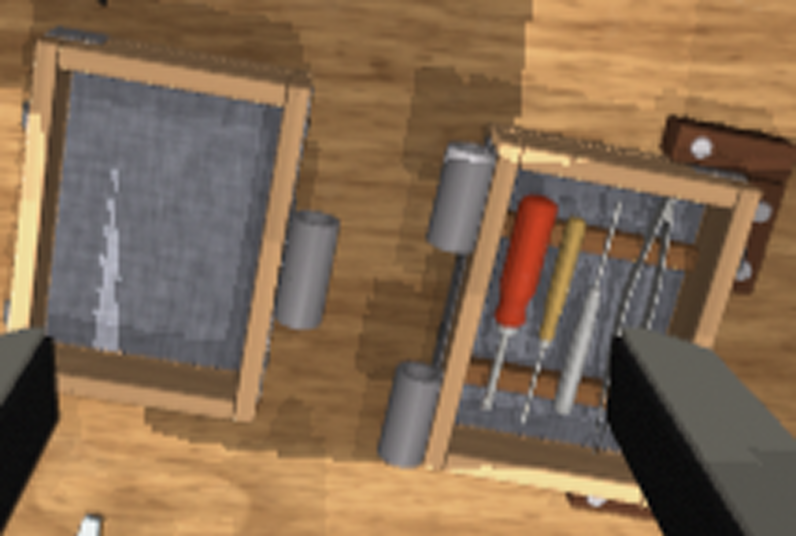

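```bash
cat > pk.py <<'E'
from h import *
from scipy.optimize import least_squares
K=cams.read_camera('wrist')['K']
p={'K':K,'W':np.load('w2.npy')}
def pk(c,z): return ray(p,c[0]/3.7+225,c[1]/3.7+145,z)[:2]
def fit(corners,model,x0):
    P=np.array([pk(c,.038) for c in corners]);M=np.array(model)
    def f(q,full=0):
        c,s=np.cos(q[2]),np.sin(q[2]); return (M@np.array([[c,s],[-s,c]])+q[:2]-P).ravel()
    r=least_squares(f,x0); print(np.round(r.x[:2],4),np.degrees(r.x[2]).round(2),'res mm',(r.fun*1e3).round(1)); return r.x
print('tool');fit([(492,145),(429,468),(758,190)],[(.010,.072),(.010,-.072),(.115,.072)],[.62,-.02,-.1])
print('lid');fit([(40,40),(310,88),(256,418)],[(-.115,.072),(-.010,.072),(-.010,-.072)],[.56,.0,-.1])
E
cat >> pk.py <<'E'
def pkn(*c):
    print([pk(x,z).round(4).tolist() for x,z in c])
print('tool knuckle ends top of tube');pkn(((467,152),.048),((456,250),.048),((417,368),.048),((402,465),.048))
print('lid knuckle');pkn(((321,214),.048),((297,326),.048))
E
python3 pk.py
python3 - <<'E'
from h import *
# pin from w1 (pose then)
K=cams.read_camera('wrist'); s=dict(ee_pos=[0.38442509,0.33823113,0.29882308],ee_rot=[179.97583,-0.01466,94.4588])
p={'K':K['K'],'W':T(s)@K['tool_from_camera']}
f=lambda u,v,z: ray(p,u/3+220,v/3+130,z)[:2].round(4)
n,h=f(420,157,.006),f(412,410,.008); print(n,h,np.hypot(*(n-h)),np.degrees(np.arctan2(*(n-h)[::-1])),h+(n-h)*77/151)
p2={'K':K['K'],'W':np.load('w2.npy')}; print('head w2',ray(p2,236,94,.007))
E
```

```text
tool
[ 0.6392 -0.016 ] -4.68 res mm [ 1.1  0.1 -1.1 -1.5  0.1  1.4]
lid
[ 0.5869 -0.    ] -5.34 res mm [-1.2  0.5  1.1  1.   0.1 -1.5]
tool knuckle ends top of tube
[[0.6433, 0.0538], [0.6435, 0.0145], [0.6335, -0.0365], [0.6317, -0.0807]]
lid knuckle
[[0.5903, 0.025], [0.5843, -0.0221]]
[0.4601 0.3145] [0.4739 0.1635] 0.15162928477045587 95.22179732194803 [0.46686291 0.2405    ]
head w2 [0.47265364 0.16376303 0.007     ]
```

>>> {"name": "apply_moves", "arguments": {"targets": [{"claw": 0,"translation": [0,0,0],"spin": 0.054},{"claw": 0,"translation": [0,0,0],"spin": 0.054},{"claw": 0,"translation": [-0.45,-0.7,0.2],"spin": 0},{"claw": 0,"translation": [-0.45,-0.7,0.5],"spin": 0},{"claw": 0,"translation": [-0.49,-0.77,0.5],"spin": 0}]}}

```text
time: 4.35
ee_pos: [0.4765, 0.0119, 0.2193]
ee_rot: [179.9, 0.0, 84.8]
wrist_force: [-0.1, -0.7, 0.2]
grip_width: 0.999
gripper_force: 0.0
```

>>> {"name": "apply_moves", "arguments": {"targets": [{"claw": 0,"translation": [0,0,0.7],"spin": 0},{"claw": 0,"translation": [0,0,0.7],"spin": 0},{"claw": 0,"translation": [0,0,0.7],"spin": 0},{"claw": 0,"translation": [0,0,0.3],"spin": 0},{"claw": 0,"translation": [0,0,0],"spin": 0}]}}

```text
time: 4.85
ee_pos: [0.4751, 0.0123, 0.0971]
ee_rot: [-179.7, -0.0, 84.8]
wrist_force: [-1.0, 0.1, 0.5]
grip_width: 0.999
gripper_force: 0.0
```

Run:
```python
from h import *
s=manip.read_state(); print(s['time'],s['ee_pos'],s['ee_rot'])
p=shot('wrist')
cv2.imwrite('pics/w3.png',p['color']); np.save('w3.npy',p['W'])
p=shot('scene'); a=p['color'][180:280,230:410]; cv2.imwrite('pics/s3.png',cv2.resize(a,None,fx=4,fy=4,interpolation=cv2.INTER_CUBIC))
```

```text
4.85 [0.47509432 0.01232343 0.09713039] [-1.79739992e+02 -4.43647140e-03  8.47910812e+01]
```

View pics/w3.png

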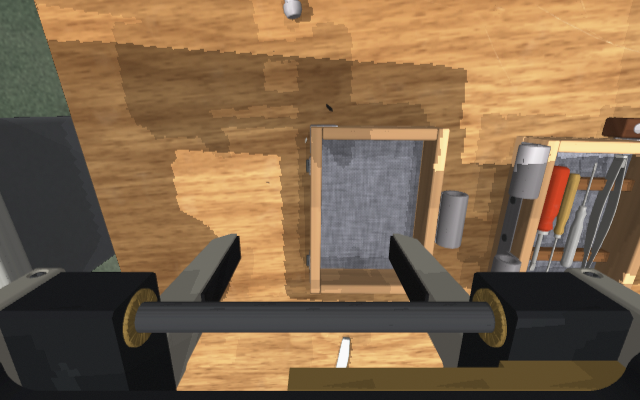

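w3 shows the fingers straddling the lid's front wall, which runs down column 311–323 from row 127 to 293. The lid knuckle is near (452,220). The wall is square to the gripper. I'll refine the lid's pose from this view.

Run:
```python
from h import *
K=cams.read_camera('wrist')['K']; p={'K':K,'W':np.load('w3.npy')}
C=[(311,127),(449,129),(311,294)]; P=np.array([ray(p,*c,.038)[:2] for c in C]); print(P.round(4).tolist())
e=P[0]-P[2]; print('yaw',-np.degrees(np.arctan2(e[0],e[1])),np.hypot(*e), np.hypot(*(P[1]-P[0])))
a=np.radians(-5.2); ex=np.array([np.cos(a),np.sin(a)]); ey=np.array([-ex[1],ex[0]])
m=(P[0]+P[2])/2; print('knuckle from front wall',m+.115*ex)
print('lid kn ends',[ray(p,*c,.048)[:2].round(4).tolist() for c in [(456,193),(450,247)]])
print('tool +y kn ends',[ray(p,*c,.048)[:2].round(4).tolist() for c in [(532,148),(526,198)]])
```

```text
[[0.4784, 0.0821], [0.5812, 0.0713], [0.4648, -0.0624]]
yaw -5.365361866300499 0.1451447741990893 0.10343121834044662
knuckle from front wall [ 0.58610726 -0.00058949]
lid kn ends [[0.5842, 0.0239], [0.5817, -0.0214]]
tool +y kn ends [[0.6376, 0.0533], [0.6378, 0.0151]]
```

>>> {"name": "apply_moves", "arguments": {"targets": [{"claw": 0,"translation": [0,0,0.5],"spin": 0},{"claw": 0,"translation": [0,0,0.5],"spin": 0},{"claw": 0,"translation": [0,0,0.5],"spin": 0},{"claw": 0.5,"translation": [0,0,0],"spin": 0},{"claw": 1,"translation": [0,0,0],"spin": 0}], "grip_force": 15}}

```text
time: 5.5
ee_pos: [0.4783, 0.0115, 0.026]
ee_rot: [179.9, -0.0, 84.7]
wrist_force: [-0.2, -0.8, -0.1]
grip_width: 0.874
gripper_force: 0.0
```

>>> {"name": "apply_moves", "arguments": {"targets": [{"claw": 1,"translation": [0,0,0],"spin": 0},{"claw": 1,"translation": [0,0,0],"spin": 0},{"claw": 1,"translation": [0,0,0],"spin": 0},{"claw": 1,"translation": [0,0,0],"spin": 0},{"claw": 1,"translation": [0,0,0],"spin": 0}]}}

```text
time: 6.0
ee_pos: [0.4776, 0.0114, 0.0249]
ee_rot: [180.0, -0.0, 84.7]
wrist_force: [-0.8, -0.6, -0.3]
grip_width: 0.446
gripper_force: 0.0
```

>>> {"name": "apply_moves", "arguments": {"targets": [{"claw": 1,"translation": [0,0,0],"spin": 0},{"claw": 1,"translation": [0,0,0],"spin": 0},{"claw": 1,"translation": [0,0,0],"spin": 0},{"claw": 1,"translation": [0,0,0],"spin": 0},{"claw": 1,"translation": [0,0,0],"spin": 0}]}}

```text
time: 6.5
ee_pos: [0.477, 0.0115, 0.0245]
ee_rot: [-179.9, 0.0, 84.7]
wrist_force: [-1.4, -0.5, 2.3]
grip_width: 0.098
gripper_force: 15.0
```

>>> {"name": "apply_moves", "arguments": {"targets": [{"claw": 1,"translation": [-0.1,0.1,0],"spin": 0},{"claw": 1,"translation": [-0.1,0.1,0],"spin": 0},{"claw": 1,"translation": [0,0.2,0],"spin": 0},{"claw": 1,"translation": [0,0.2,0],"spin": 0},{"claw": 1,"translation": [0,0,0],"spin": 0}]}}

```text
time: 7.0
ee_pos: [0.5079, -0.0017, 0.0247]
ee_rot: [179.9, 0.0, 84.7]
wrist_force: [0.5, 0.4, -3.0]
grip_width: 0.096
gripper_force: 15.0
```

Run:
```python
from h import *
s=manip.read_state(); print(s['time'],s['ee_pos'],s['ee_rot'],s['wrist_force'],s['grip_width'])
p=shot('wrist'); np.save('w4.npy',p['W'])
a=p['color'][100:300,300:640]; cv2.imwrite('pics/w4.png',cv2.resize(a,None,fx=2.35,fy=2.35,interpolation=cv2.INTER_CUBIC))
```

```text
7.0 [ 0.50785522 -0.00171837  0.02466428] [1.79923408e+02 1.00789525e-02 8.47144880e+01] [ 0.47456798  0.39178436 -2.99204984] 0.09594423279129943
```

View pics/w4.png

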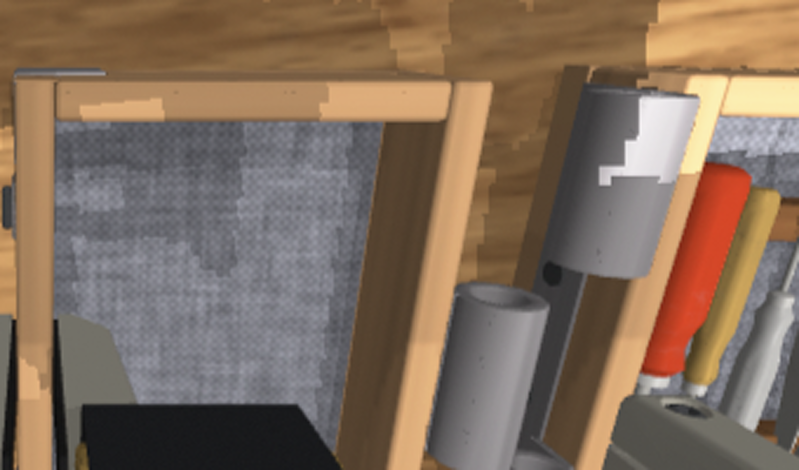

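w4 shows the lid gripped by its front wall, with its knuckle's end ring at (502,296) below the +y fixed knuckle, whose lower end is at about (605,268). I'll work out the remaining offset.

Run:
```python
from h import *
K=cams.read_camera('wrist')['K']; p={'K':K,'W':np.load('w4.npy')}
f=lambda c,z: ray(p,c[0]/2.35+300,c[1]/2.35+100,z)[:2]
a=np.radians(-4.8); ex=np.array([np.cos(a),np.sin(a)]); ey=np.array([-ex[1],ex[0]])
for n,c,z in [('lid rim FL',(16,82),.038),('lid rim FR',(491,83),.038),('lid bore end',(502,297),.038),('lid end top',(495,310),.048),('tool rim hinge corner',(728,77),.038),('tool kn upper end top',(645,95),.048),('tool kn lower end top',(600,272),.048)]:
    P=f(c,z); print(n,P.round(4),'local',(P@ex).round(4),(P@ey).round(4))
e=None
l=f((491,83),.038)-f((430,395),.038); t=f((728,77),.038)-f((610,470),.038)
r=f((16,82),.038)-f((16,400),.038)
print([np.degrees(-np.arctan2(v[0],v[1])).round(2) for v in (l,t,r)])
```

```text
lid rim FL [0.5101 0.0681] local 0.5026 0.1106
lid rim FR [0.6134 0.0584] local 0.6064 0.1096
lid bore end [0.6212 0.0072] local 0.6184 0.0591
lid end top [0.613  0.0089] local 0.6101 0.0601
tool rim hinge corner [0.6648 0.055 ] local 0.6579 0.1104
tool kn upper end top [0.6388 0.0545] local 0.632 0.1077
tool kn lower end top [0.6353 0.016 ] local 0.6317 0.0691
[np.float64(-5.57), np.float64(-5.98), np.float64(-5.68)]
```

>>> {"name": "apply_moves", "arguments": {"targets": [{"claw": 1,"translation": [0.06,0.1,0],"spin": 0},{"claw": 1,"translation": [0,0.1,0],"spin": 0},{"claw": 1,"translation": [0,0.1,0],"spin": 0},{"claw": 1,"translation": [0,0.04,0],"spin": 0},{"claw": 1,"translation": [0,0.04,0],"spin": 0}]}}

```text
time: 7.6
ee_pos: [0.5255, 0.0, 0.0245]
ee_rot: [-180.0, -0.0, 84.7]
wrist_force: [-2.2, 0.2, 1.8]
grip_width: 0.095
gripper_force: 15.0
```

>>> {"name": "apply_moves", "arguments": {"targets": [{"claw": 1,"translation": [0,0.02,0],"spin": 0},{"claw": 1,"translation": [0,0.02,0],"spin": 0},{"claw": 1,"translation": [0,0.02,0],"spin": 0},{"claw": 1,"translation": [0,0.0,0],"spin": 0},{"claw": 1,"translation": [0,0.0,0],"spin": 0}]}}

```text
time: 8.1
ee_pos: [0.5278, -0.0002, 0.0244]
ee_rot: [-179.9, -0.0, 84.7]
wrist_force: [-5.1, 1.3, 2.6]
grip_width: 0.094
gripper_force: 15.0
```

>>> {"name": "apply_moves", "arguments": {"targets": [{"claw": 1,"translation": [0,0.02,0],"spin": 0},{"claw": 1,"translation": [0,0.02,0],"spin": 0},{"claw": 1,"translation": [0,0.02,0],"spin": 0},{"claw": 1,"translation": [0,0.0,0],"spin": 0},{"claw": 1,"translation": [0,0.0,0],"spin": 0}]}}

```text
time: 8.6
ee_pos: [0.5281, -0.0001, 0.0244]
ee_rot: [-179.6, -0.0, 84.7]
wrist_force: [-20.6, 3.2, 17.5]
grip_width: 0.095
gripper_force: 15.0
```

Run:
```python
from h import *
s=manip.read_state(); print(s['time'],s['ee_pos'],s['ee_rot'],s['wrist_force'],s['grip_width'])
p=shot('wrist'); np.save('w5.npy',p['W'])
a=p['color'][100:300,300:640]; cv2.imwrite('pics/w5.png',cv2.resize(a,None,fx=2.35,fy=2.35,interpolation=cv2.INTER_CUBIC))
```

```text
8.6 [ 5.28078508e-01 -8.46798243e-05  2.43971383e-02] [-1.79562040e+02 -2.03103924e-03  8.47474291e+01] [-20.59193176   3.22988886  17.5287709 ] 0.0952902167443524
```

View pics/w5.png

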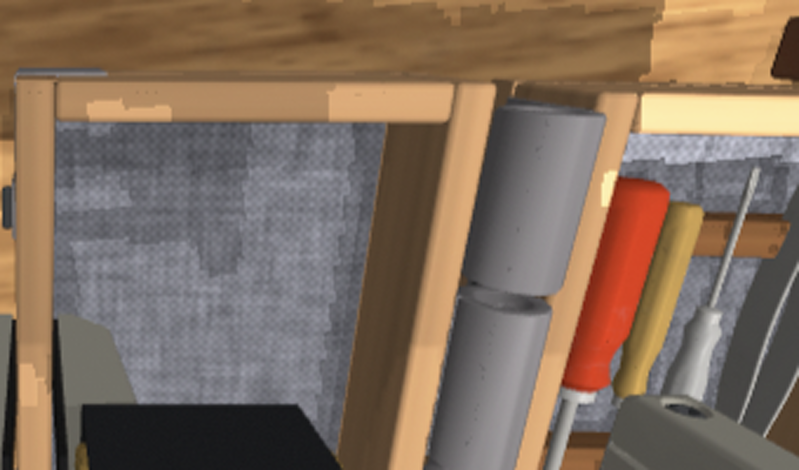

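w5 shows the lid knuckle nested below the +y fixed knuckle, meeting at about (510,295). The hinge edges are parallel and closed up, so it is seated. Next I relax, release and lift.

>>> {"name": "apply_moves", "arguments": {"targets": [{"claw": 1,"translation": [0,-0.02,0],"spin": 0},{"claw": 1,"translation": [0,-0.02,0],"spin": 0},{"claw": 0.5,"translation": [0,0,0],"spin": 0},{"claw": 0.5,"translation": [0,0,0],"spin": 0},{"claw": 0.5,"translation": [0,0,0],"spin": 0}]}}

```text
time: 9.15
ee_pos: [0.5303, -0.0005, 0.025]
ee_rot: [179.9, 0.0, 84.7]
wrist_force: [-0.3, -0.4, 0.1]
grip_width: 0.304
gripper_force: 0.0
```

Run:
```python
from h import *
s=manip.read_state(); print(s['time'],s['ee_pos'],s['ee_rot'],s['wrist_force'],s['grip_width'])
```

```text
9.15 [ 5.30286311e-01 -4.98713434e-04  2.49620321e-02] [1.79921498e+02 2.65363017e-03 8.47315466e+01] [-0.3114951  -0.39083872  0.14669821] 0.3040276065677547
```

>>> {"name": "apply_moves", "arguments": {"targets": [{"claw": 0.5,"translation": [0,0,-0.4],"spin": 0},{"claw": 0.5,"translation": [0,0,-0.7],"spin": 0},{"claw": 0.5,"translation": [0,0,-0.7],"spin": -0.058},{"claw": 0.5,"translation": [0.2,0,-0.2],"spin": -0.059},{"claw": 0.5,"translation": [0.6,-0.13,0],"spin": 0}]}}

```text
time: 9.65
ee_pos: [0.5236, 0.0375, 0.1282]
ee_rot: [179.6, 0.1, 95.3]
wrist_force: [0.1, 0.3, -0.1]
grip_width: 0.5
gripper_force: 0.0
```

>>> {"name": "apply_moves", "arguments": {"targets": [{"claw": 0.5,"translation": [0.8,-0.2,0],"spin": 0},{"claw": 0.5,"translation": [0.8,-0.2,0],"spin": 0},{"claw": 0.5,"translation": [0.8,-0.2,0],"spin": 0},{"claw": 0.5,"translation": [0.6,-0.1,0],"spin": 0},{"claw": 0.5,"translation": [0,0,0],"spin": 0}]}}

```text
time: 10.15
ee_pos: [0.471, 0.1882, 0.1249]
ee_rot: [180.0, -0.1, 95.5]
wrist_force: [0.8, -0.0, 0.2]
grip_width: 0.499
gripper_force: 0.0
```

Run:
```python
from h import *
s=manip.read_state(); print(s['time'],s['ee_pos'],s['ee_rot'],s['grip_width'])
p=shot('wrist'); cv2.imwrite('pics/w6.png',p['color']); np.save('w6.npy',p['W'])
print(find(p,'hinge_pin'))
hsv=cv2.cvtColor(p['color'],cv2.COLOR_BGR2HSV)
a,b=proj(p,(.4735,.1636,.007)),proj(p,(.4599,.3148,.005)); print(a,b)
m=np.zeros(hsv.shape[:2],np.uint8); cv2.line(m,tuple(int(x) for x in a),tuple(int(x) for x in b),255,60)
g=((hsv[...,1]<60)&(hsv[...,2]>70)).astype(np.uint8)*255&m
n,L,S,C=cv2.connectedComponentsWithStats(g); 
for i in np.argsort(-S[1:,4])[:3]+1:
    pts=np.argwhere(L==i)[:,::-1].astype(np.float32); print(S[i],cv2.minAreaRect(pts))
    lo,hi=S[i][1],S[i][1]+S[i][3]-1
    for r in (lo,lo+(hi-lo)//2,hi-3,hi):
        c=np.where(L[r]==i)[0]; print(r,c.min(),c.max(),ray(p,c.mean(),r,.006)[:2].round(4))
```

```text
10.15 [0.47102432 0.18824245 0.1249271 ] [ 1.79953185e+02 -7.00658704e-02  9.54748555e+01] 0.4990490134304997
[(array([0.4638, 0.2432, 0.0091]), 0.63)]
[314.47327    217.89712922] [315.58893338  57.31644994]
[ 307   58   14  162 1578] ((313.5474548339844, 138.5003662109375), (12.036176681518555, 161.0322265625), 0.418209969997406)
58 313 316 [0.459 0.314]
138 310 318 [0.4652 0.2444]
216 308 319 [0.4723 0.1652]
219 311 315 [0.4721 0.1619]
```

>>> {"name": "apply_moves", "arguments": {"targets": [{"claw": 0.6,"translation": [-0.08,0,0.6],"spin": 0},{"claw": 0.6,"translation": [0,0,0.7],"spin": 0},{"claw": 0.6,"translation": [0,0,0.7],"spin": 0},{"claw": 0.6,"translation": [0,0,0.36],"spin": 0},{"claw": 0.6,"translation": [0,0,0],"spin": 0}]}}

```text
time: 10.75
ee_pos: [0.4699, 0.1789, 0.0034]
ee_rot: [-179.7, 0.1, 95.2]
wrist_force: [-0.3, -0.3, 0.5]
grip_width: 0.398
gripper_force: 0.0
```

>>> {"name": "apply_moves", "arguments": {"targets": [{"claw": 0.6,"translation": [0,0,0.04],"spin": 0},{"claw": 0.6,"translation": [0,0,0],"spin": 0},{"claw": 0.7,"translation": [0,0,0],"spin": 0},{"claw": 0.7,"translation": [0,0,0],"spin": 0},{"claw": 0.7,"translation": [0,0,0],"spin": 0}]}}

```text
time: 11.25
ee_pos: [0.4727, 0.1812, 0.0054]
ee_rot: [179.9, -0.0, 95.3]
wrist_force: [-1.0, -0.1, -0.1]
grip_width: 0.305
gripper_force: 0.0
```

>>> {"name": "apply_moves", "arguments": {"targets": [{"claw": 0.7,"translation": [0.03,0,0.03],"spin": 0},{"claw": 0.7,"translation": [0,0,0],"spin": 0},{"claw": 0.7,"translation": [0,0,0.03],"spin": 0},{"claw": 0.7,"translation": [0,0,0],"spin": 0},{"claw": 0.7,"translation": [0,0,0],"spin": 0}]}}

```text
time: 11.75
ee_pos: [0.4719, 0.1825, 0.0015]
ee_rot: [-180.0, 0.0, 95.3]
wrist_force: [-0.0, -0.9, -0.4]
grip_width: 0.3
gripper_force: 0.0
```

>>> {"name": "apply_moves", "arguments": {"targets": [{"claw": 1,"translation": [0,0,0],"spin": 0},{"claw": 1,"translation": [0,0,0],"spin": 0},{"claw": 1,"translation": [0,0,0],"spin": 0},{"claw": 1,"translation": [0,0,0],"spin": 0},{"claw": 1,"translation": [0,0,0],"spin": 0}], "grip_force": 40}}

```text
time: 12.25
ee_pos: [0.472, 0.1825, 0.0016]
ee_rot: [-180.0, 0.0, 95.3]
wrist_force: [0.9, 0.7, 0.2]
grip_width: 0.096
gripper_force: 40.0
```

>>> {"name": "apply_moves", "arguments": {"targets": [{"claw": 1,"translation": [0,0,-0.2],"spin": 0},{"claw": 1,"translation": [0,0,-0.5],"spin": 0},{"claw": 1,"translation": [0,0,-0.7],"spin": 0},{"claw": 1,"translation": [0,0,-0.6],"spin": 0},{"claw": 1,"translation": [0,0,0],"spin": 0}]}}

```text
time: 12.75
ee_pos: [0.4755, 0.1835, 0.1075]
ee_rot: [179.5, -0.1, 95.3]
wrist_force: [1.8, 0.6, -0.3]
grip_width: 0.095
gripper_force: 40.0
```

Run:
```python
from h import *
s=manip.read_state(); print(s['time'],s['ee_pos'],s['ee_rot'],s['grip_width'],s['wrist_force'])
p=shot('wrist'); a=p['color'][:,150:490]; cv2.imwrite('pics/w7.png',cv2.resize(a,None,fx=1.5,fy=1.5)); np.save('w7.npy',p['W']);np.save('w7c.npy',p['color'])
print(find(p,'hinge_pin'))
```

```text
12.75 [0.47548316 0.18353852 0.10746615] [ 1.79498077e+02 -8.78983066e-02  9.52686305e+01] 0.09483547251390284 [ 1.77615147  0.59642066 -0.337549  ]
[(array([0.4664, 0.2493, 0.1165]), 0.79)]
```

View pics/w7.png

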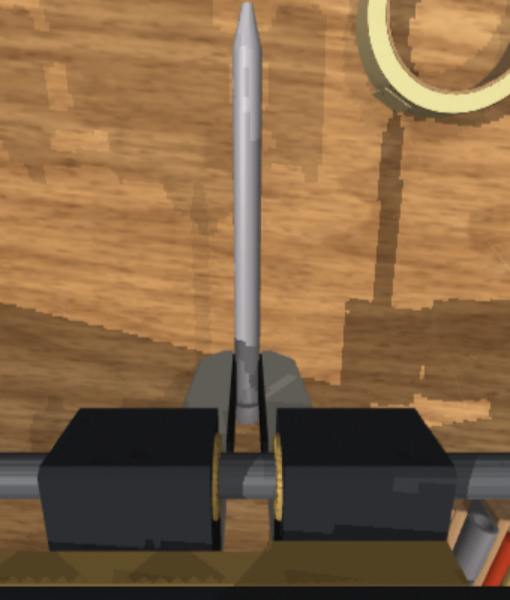

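w7 shows the pin held cleanly along the tool x axis, with its nose at (247,3) and its head just behind the pads at (247,412). I'll check its pitch and carry it to the −y side.

```bash
cat > pin.py <<'E'
from h import *
def edges(col,Tc,K,rows):
    # pin edges by row near column ~314: grey (low sat)
    hsv=cv2.cvtColor(col,cv2.COLOR_BGR2HSV); out=[]
    for r in rows:
        g=(hsv[r,:,1]<55); c=314
        a=c
        while g[a-1]: a-=1
        b=c
        while g[b+1]: b+=1
        out.append((r,a,b+1))
    return out
E
python3 - <<'E'
from pin import *
P=cams.read_camera('wrist'); K=P['K']; Tc=P['tool_from_camera']; col=np.load('w7c.npy')
p={'K':K,'W':Tc}
E_=edges(col,Tc,K,[2,6,12,20,30,40,60,80,100,120,140,160,180,200,215]); print(E_)
nose=None
for zn,zh in [(-.003,-.005),(-.001,-.006),(0.002,-.006),(-.005,-.005)]:
    n=ray(p,314.7,2,zn); h=proj(p,(n[0]-.151,n[1],zh)); hs=proj(p,(n[0]-.142,n[1],zh-.007)); print(zn,n.round(4),'head end px',h,'head underside top px',hs)
# depth from width 10mm
for r,a,b in E_[4:]:
    d=10e-3*K[0,0]/(b-a); c=np.array([((a+b)/2-K[0,2])/K[0,0]*d,-(r-K[1,2])/K[1,1]*d,-d,1]); print(r,b-a,(Tc@c)[:3].round(4))
E
```

```text
[(2, 312, 318), (6, 311, 319), (12, 309, 320), (20, 308, 322), (30, 305, 324), (40, 305, 324), (60, 305, 324), (80, 305, 324), (100, 306, 324), (120, 306, 324), (140, 306, 324), (160, 306, 323), (180, 306, 323), (200, 306, 323), (215, 307, 323)]
-0.003 [ 1.321e-01 -1.000e-04 -3.000e-03] head end px [314.47634005 277.95506005] head underside top px [314.49720316 271.14738166]
-0.001 [ 1.327e-01 -1.000e-04 -1.000e-03] head end px [314.48250091 277.97516607] head underside top px [314.50383113 271.1240775 ]
0.002 [ 1.336e-01 -1.000e-04  2.000e-03] head end px [314.48974172 276.68512344] head underside top px [314.51149417 269.75410366]
-0.005 [ 1.315e-01 -1.000e-04 -5.000e-03] head end px [314.4715602 278.8077322] head underside top px [314.49214736 272.05242374]
30 19 [ 0.1223 -0.0002  0.0068]
40 19 [ 0.1173 -0.0002  0.0053]
60 19 [ 0.1072 -0.0002  0.0022]
80 19 [ 0.0971 -0.0002 -0.0008]
100 18 [0.0873 0.0001 0.0051]
120 18 [0.0767 0.0001 0.0019]
140 18 [ 0.0661  0.0001 -0.0014]
160 17 [ 0.0539 -0.0001  0.0049]
180 17 [ 0.0426 -0.0001  0.0015]
200 17 [ 0.0314 -0.0001 -0.0019]
215 16 [0.0192 0.0002 0.0056]
```

>>> {"name": "apply_moves", "arguments": {"targets": [{"claw": 1,"translation": [0,0,0],"spin": 0.056},{"claw": 1,"translation": [0,0,0],"spin": 0.056},{"claw": 1,"translation": [-0.4,0.18,0],"spin": 0},{"claw": 1,"translation": [-0.7,0.32,0],"spin": 0},{"claw": 1,"translation": [-0.8,0.37,0],"spin": 0}]}}

```text
time: 13.4
ee_pos: [0.5059, 0.0839, 0.0995]
ee_rot: [-179.8, 0.0, 85.3]
wrist_force: [0.9, -0.1, -0.8]
grip_width: 0.097
gripper_force: 40.0
```

>>> {"name": "apply_moves", "arguments": {"targets": [{"claw": 1,"translation": [-0.8,0.37,0],"spin": 0},{"claw": 1,"translation": [-0.8,0.37,0],"spin": 0},{"claw": 1,"translation": [-0.8,0.37,0],"spin": 0},{"claw": 1,"translation": [-0.8,0.37,0],"spin": 0},{"claw": 1,"translation": [-0.8,0.37,0],"spin": 0}]}}

```text
time: 13.9
ee_pos: [0.5816, -0.1242, 0.0992]
ee_rot: [-179.8, -0.0, 85.2]
wrist_force: [1.0, 0.2, -1.6]
grip_width: 0.094
gripper_force: 40.0
```

>>> {"name": "apply_moves", "arguments": {"targets": [{"claw": 1,"translation": [-0.8,0.37,0],"spin": 0},{"claw": 1,"translation": [-0.8,0.37,0],"spin": 0},{"claw": 1,"translation": [-0.42,0.21,0],"spin": 0},{"claw": 1,"translation": [0,0,0],"spin": 0},{"claw": 1,"translation": [0,0,0],"spin": 0}]}}

```text
time: 14.4
ee_pos: [0.6202, -0.227, 0.0992]
ee_rot: [-179.8, -0.1, 85.1]
wrist_force: [0.5, 0.6, -0.9]
grip_width: 0.094
gripper_force: 40.0
```

Run:
```python
from h import *
s=manip.read_state(); print(s['time'],s['ee_pos'],s['ee_rot'],s['grip_width'],s['wrist_force'])
p=shot('wrist'); a=p['color'][0:300,150:550]; cv2.imwrite('pics/w8.png',cv2.resize(a,None,fx=2,fy=2)); np.save('w8.npy',p['W']);np.save('w8c.npy',p['color'])
print(find(p,'hinge_pin'),find(p,'lid_knuckle'))
```

```text
14.4 [ 0.62022459 -0.22702433  0.0992241 ] [-1.79794906e+02 -9.31191422e-02  8.51255394e+01] 0.09362479175287772 [ 0.47584448  0.60854007 -0.91944581]
[(array([ 0.6268, -0.1597,  0.1039]), 0.91)] [(array([ 0.5701, -0.0786,  0.0379]), 0.71)]
```

>>> {"name": "apply_moves", "arguments": {"targets": [{"claw": 1,"translation": [-0.12,0,0.3],"spin": 0},{"claw": 1,"translation": [0,0,0.5],"spin": 0},{"claw": 1,"translation": [0,0,0.5],"spin": 0},{"claw": 1,"translation": [0,0,0],"spin": 0},{"claw": 1,"translation": [0,0,0],"spin": 0}]}}

```text
time: 15.05
ee_pos: [0.6202, -0.2328, 0.0357]
ee_rot: [-179.9, -0.0, 85.2]
wrist_force: [0.6, -0.2, -1.0]
grip_width: 0.098
gripper_force: 40.0
```

Run:
```python
from h import *
s=manip.read_state(); print(s['time'],s['ee_pos'],s['ee_rot'],s['grip_width'],s['wrist_force'])
p=shot('wrist'); a=p['color'][0:150,215:415]; cv2.imwrite('pics/w9.png',cv2.resize(a,None,fx=4,fy=4,interpolation=cv2.INTER_CUBIC)); np.save('w9.npy',p['W']);np.save('w9c.npy',p['color'])
q=shot('scene'); np.save('s9c.npy',q['color'])
for y in (-.068,-.028,.028,.068):
  a=np.radians(-4.9); X=np.array([.6388,-.0145,.038])+y*np.array([-np.sin(a),np.cos(a),0]); print(y,proj(p,X).round(1),proj(q,X).round(1))
```

```text
15.05 [ 0.62021584 -0.23276484  0.03566405] [-1.79878967e+02 -3.93418655e-02  8.52174441e+01] 0.09840099026675253 [ 0.58399682 -0.21304625 -0.98519407]
-0.068 [315.5 -44.3] [342.5 217.6]
-0.028 [ 315.9 -156.2] [330.3 212.2]
0.028 [ 316.5 -353.1] [313.9 205. ]
0.068 [ 317.1 -533.9] [302.7 200.1]
```

View pics/w9.png

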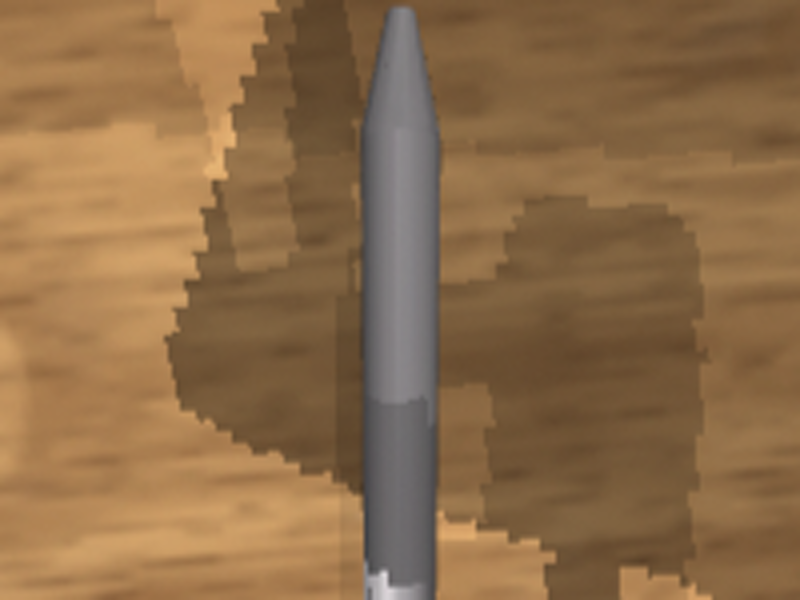

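The last allowed view (w9) shows the pin level, with its nose at (402,10) in the crop. The knuckles are out of frame. I'll check alignment numerically on the higher w8 shot.

Run:
```python
from h import *
K=cams.read_camera('wrist')['K']; p={'K':K,'W':np.load('w8.npy')}; col=np.load('w8c.npy')
a=np.radians(-4.9); ey=np.array([-np.sin(a),np.cos(a),0]); ex=np.array([np.cos(a),np.sin(a),0])
H=np.array([.6388,-.0145,.038])
for y in (-.068,-.048,-.028,0): print(y,proj(p,H+y*ey).round(1), 'top',proj(p,H+y*ey+[0,0,.01]).round(1))
hsv=cv2.cvtColor(col,cv2.COLOR_BGR2HSV)
for r in range(0,44,3): print(r,' '.join(f'{s}/{v}' for s,v in zip(hsv[r,292:344:2,1],hsv[r,292:344:2,2])))
```

```text
-0.068 [315.8  13. ] top [315.8   8.1]
-0.048 [315.9 -21.5] top [315.9 -28.4]
-0.028 [315.9 -58.1] top [316.  -67.2]
0 [ 316.1 -113.4] top [ 316.1 -125.9]
0 115/155 117/187 117/146 8/67 8/90 8/100 7/111 6/118 4/125 6/132 6/137 6/129 2/122 6/118 7/115 3/100 8/94 7/74 117/142 116/192 115/186 117/185 116/185 117/188 115/166 17/90
3 116/152 117/187 116/161 4/68 11/91 8/101 7/112 9/119 6/126 6/130 9/89 6/118 6/125 7/107 5/113 5/100 5/93 7/72 116/149 117/192 118/186 116/185 116/185 116/187 112/160 17/88
6 116/152 116/187 115/179 7/69 6/92 5/93 5/105 7/110 7/116 7/114 5/98 8/121 6/127 9/114 7/112 5/100 5/93 7/69 117/155 116/191 118/186 117/186 117/186 115/187 113/153 116/152
9 116/152 115/157 115/180 4/62 9/59 4/57 8/61 6/83 5/98 7/76 7/108 8/124 6/127 7/116 8/66 9/60 7/78 8/66 117/159 117/190 117/186 115/186 117/186 117/188 115/122 116/165
12 116/152 114/156 116/184 96/77 9/57 9/59 3/80 3/96 7/107 6/84 5/109 6/126 6/127 7/117 6/90 9/58 4/58 7/77 115/162 114/188 116/185 116/185 116/185 115/187 116/114 116/172
15 119/101 116/101 115/133 113/79 8/67 140/113 125/102 91/84 65/78 11/95 5/112 8/1
[... 1008 characters left out ...]
9 138/109 138/109 140/109 140/109 142/108 137/104 7/78 8/98 9/114 8/123 8/135 8/133 4/126 9/120 7/107 9/84 131/80 129/81 128/80 128/78 126/73 128/72 129/73 126/73 122/71
36 135/117 135/117 135/117 136/116 138/116 140/113 135/106 7/76 5/98 9/114 8/123 9/135 8/134 4/125 6/119 5/108 12/87 135/91 136/90 136/90 139/90 140/89 139/88 136/90 140/89 139/88
39 136/92 137/91 140/91 138/107 139/112 139/112 137/104 7/76 5/97 9/114 6/123 8/135 6/133 4/126 9/120 5/107 9/86 140/80 143/82 141/87 140/91 137/93 140/93 133/92 137/91 139/90
42 139/90 136/92 137/93 133/94 134/95 137/93 130/90 3/75 5/98 9/114 6/123 8/135 6/133 6/126 9/120 5/107 12/87 135/96 134/97 135/98 133/100 134/101 134/99 134/97 133/96 134/95
```

>>> {"name": "apply_moves", "arguments": {"targets": [{"claw": 1,"translation": [0.1,-0.035,0],"spin": 0},{"claw": 1,"translation": [0.15,0,0],"spin": 0},{"claw": 1,"translation": [0.1,0,0],"spin": 0},{"claw": 1,"translation": [0.1,0,0],"spin": 0},{"claw": 1,"translation": [0.0,0,0],"spin": 0}]}}

```text
time: 15.7
ee_pos: [0.6214, -0.2098, 0.0367]
ee_rot: [-180.0, -0.0, 85.2]
wrist_force: [0.3, -0.5, -1.5]
grip_width: 0.094
gripper_force: 40.0
```

>>> {"name": "apply_moves", "arguments": {"targets": [{"claw": 1,"translation": [0.08,0,0],"spin": 0},{"claw": 1,"translation": [0.08,0,0],"spin": 0},{"claw": 1,"translation": [0.08,0,0],"spin": 0},{"claw": 1,"translation": [0,0,0],"spin": 0},{"claw": 1,"translation": [0.0,0,0],"spin": 0}]}}

```text
time: 16.2
ee_pos: [0.6222, -0.1988, 0.0366]
ee_rot: [-180.0, 0.0, 85.2]
wrist_force: [0.2, -0.1, -0.5]
grip_width: 0.092
gripper_force: 40.0
```

Run:
```python
from h import *
s=manip.read_state(); print(s['time'],s['ee_pos'],s['ee_rot'],s['grip_width'],s['wrist_force'],s['torque'])
p=shot('wrist'); hsv=cv2.cvtColor(p['color'],cv2.COLOR_BGR2HSV)
np.save('w10c.npy',p['color'])
for r in range(0,44,4): print(r,' '.join(f'{s}/{v}' for s,v in zip(hsv[r,284:350:2,1],hsv[r,284:350:2,2])))
```

```text
16.2 [ 0.62220835 -0.19878258  0.03655249] [-1.79990470e+02  2.98442884e-04  8.51999809e+01] 0.09211690246690327 [ 0.19808793 -0.0835375  -0.53583332] [-0.06235041  0.15819942  0.06982235]
0 115/201 114/202 114/203 115/158 72/82 6/89 5/97 7/106 7/114 8/122 4/127 4/132 4/136 9/142 7/145 9/143 7/138 9/135 8/131 8/128 6/124 7/114 5/108 10/104 6/79 115/122 115/190 116/203 117/201 117/199 113/200 115/202 114/202
4 115/201 114/201 114/203 116/191 74/83 9/89 8/99 5/106 7/114 4/122 6/127 4/131 7/138 7/142 9/147 7/141 9/138 8/134 8/130 8/128 6/123 7/113 5/107 8/102 7/76 117/139 115/193 115/202 117/200 116/200 115/201 114/201 114/201
8 116/200 114/202 114/203 114/196 72/82 6/90 3/99 7/107 11/116 8/123 6/127 10/134 7/138 7/143 9/146 7/142 9/137 8/133 4/129 8/128 8/122 7/112 5/106 5/99 7/72 115/148 115/197 116/202 116/200 116/200 114/201 114/201 114/201
12 117/201 117/202 114/202 118/195 69/81 6/91 5/99 7/108 9/116 6/123 6/127 8/134 7/138 7/141 5/146 7/141 9/138 8/132 6/129 8/127 6/120 7/111 7/104 5/99 14/71 115/159 116/200 115/202 116/200 116/200 113/201 114/201 113/200
16 116/200 116/200 115/2
[... 826 characters left out ...]
7/202 116/200 117/199 117/202 114/201 116/195
32 116/200 116/200 115/201 115/199 53/86 6/83 7/76 4/65 8/65 8/64 8/62 7/69 7/73 6/82 6/83 6/79 7/73 11/69 4/66 7/69 8/92 5/96 8/97 6/85 80/80 115/178 116/204 115/202 115/200 117/201 117/201 114/201 116/192
36 116/200 117/200 114/201 115/199 114/165 56/73 8/62 8/64 7/69 6/91 7/71 9/88 5/103 11/117 8/127 6/133 4/128 4/118 5/110 8/99 4/62 8/63 8/64 7/69 94/92 116/182 116/204 116/202 116/200 115/199 116/200 114/201 116/189
40 115/146 112/146 114/147 115/148 117/120 113/86 5/51 119/86 139/97 137/121 88/87 3/89 4/114 8/129 6/138 5/146 4/140 6/132 8/124 9/108 90/79 130/92 8/65 14/54 116/97 115/186 117/203 117/201 117/201 116/200 115/200 115/202 115/186
```

>>> {"name": "apply_moves", "arguments": {"targets": [{"claw": 1,"translation": [0.1,-0.02,0],"spin": 0},{"claw": 1,"translation": [0.1,0,0],"spin": 0},{"claw": 1,"translation": [0.1,0,0],"spin": 0},{"claw": 1,"translation": [0.1,0,0],"spin": 0},{"claw": 1,"translation": [0,0,0],"spin": 0}]}}

```text
time: 16.75
ee_pos: [0.623, -0.178, 0.0366]
ee_rot: [-180.0, -0.0, 85.2]
wrist_force: [0.3, -0.7, 0.2]
grip_width: 0.096
gripper_force: 40.0
```

>>> {"name": "apply_moves", "arguments": {"targets": [{"claw": 1,"translation": [0.1,0,0],"spin": 0},{"claw": 1,"translation": [0.1,0,0],"spin": 0},{"claw": 1,"translation": [0.1,0,0],"spin": 0},{"claw": 1,"translation": [0,0,0],"spin": 0},{"claw": 1,"translation": [0,0,0],"spin": 0}]}}

```text
time: 17.25
ee_pos: [0.6242, -0.1638, 0.0366]
ee_rot: [-180.0, 0.0, 85.2]
wrist_force: [0.7, 0.1, -1.1]
grip_width: 0.097
gripper_force: 40.0
```

>>> {"name": "apply_moves", "arguments": {"targets": [{"claw": 1,"translation": [0.1,0,0],"spin": 0},{"claw": 1,"translation": [0.1,0,0],"spin": 0},{"claw": 1,"translation": [0.1,0,0],"spin": 0},{"claw": 1,"translation": [0.1,0,0],"spin": 0},{"claw": 1,"translation": [0,0,0],"spin": 0}]}}

```text
time: 17.75
ee_pos: [0.6258, -0.1431, 0.0364]
ee_rot: [-180.0, -0.0, 85.2]
wrist_force: [0.9, 1.2, -2.1]
grip_width: 0.093
gripper_force: 40.0
```

>>> {"name": "apply_moves", "arguments": {"targets": [{"claw": 1,"translation": [0.1,0,0],"spin": 0},{"claw": 1,"translation": [0.1,0,0],"spin": 0},{"claw": 1,"translation": [0.1,0,0],"spin": 0},{"claw": 1,"translation": [0.1,0,0],"spin": 0},{"claw": 1,"translation": [0,0,0],"spin": 0}]}}

```text
time: 18.25
ee_pos: [0.6269, -0.1242, 0.0358]
ee_rot: [-179.9, 0.0, 85.2]
wrist_force: [0.1, -4.2, -5.9]
grip_width: 0.093
gripper_force: 40.0
```

Run:
```python
from h import *
s=manip.read_state(); print(s['time'],s['ee_pos'],s['ee_rot'],s['grip_width'],s['wrist_force'],s['torque'])
p=shot('wrist'); hsv=cv2.cvtColor(p['color'],cv2.COLOR_BGR2HSV); np.save('w11c.npy',p['color'])
for r in range(60,240,7): print(r,' '.join(f'{s}/{v}' for s,v in zip(hsv[r,286:344:3,1],hsv[r,286:344:3,2])))
```

```text
18.25 [ 0.62688674 -0.12416189  0.0358455 ] [-1.79925480e+02  3.77478295e-02  8.51723185e+01] 0.09254841722905355 [ 0.12910417 -4.19017741 -5.93225826] [-0.83793819  0.07867812 -0.08516807]
60 115/210 115/215 115/220 115/215 30/68 8/96 5/111 8/126 8/136 5/142 7/148 5/151 7/140 6/134 7/137 6/121 7/109 41/74 116/182 115/213
67 117/211 114/214 114/219 116/218 52/74 8/97 7/113 8/127 6/135 4/141 7/150 5/151 9/139 6/135 4/135 4/120 9/108 68/75 115/191 115/212
74 115/209 115/213 114/219 116/217 52/74 5/97 9/113 8/127 9/136 7/142 7/149 5/151 7/138 4/134 6/135 9/118 10/107 99/80 115/198 115/211
81 116/209 115/213 114/219 116/214 55/74 8/99 7/113 4/126 11/136 7/142 5/150 7/151 4/135 6/133 6/134 7/116 7/104 104/86 115/207 115/212
88 115/210 114/214 113/218 116/218 62/70 8/99 4/114 6/128 6/134 7/141 8/150 5/150 6/135 4/133 10/133 9/114 5/102 116/99 114/214 117/212
95 114/175 114/214 115/218 116/218 104/86 22/46 143/91 73/80 5/103 8/124 9/135 6/129 6/118 11/93 140/95 64/48 10/102 116/121 115/216 115/212
102 115/171 116/174 114/176 114/176 106/84 22/46 141/96 62/78 5/99 7/116 8/126 6/118 8/131 13/
[... 2037 characters left out ...]
126/115 126/115 10/79 5/105 6/118 7/117 9/111 5/93 129/166 128/169 127/167 128/164 129/162 128/164 129/164
214 131/130 132/124 126/125 130/126 129/123 127/108 130/112 6/79 5/107 9/119 4/117 9/112 8/93 129/156 131/156 128/157 129/160 129/162 128/157 132/151
221 130/157 131/156 129/125 130/124 132/118 131/99 127/116 10/80 5/106 9/119 4/117 9/112 8/91 130/155 130/147 133/142 132/145 130/153 129/152 130/155
228 127/153 126/162 126/170 126/170 127/171 128/155 124/154 6/81 5/108 9/119 7/116 7/111 14/91 127/161 130/161 129/162 127/163 127/162 127/157 127/155
235 120/236 121/234 119/223 82/156 24/107 26/108 29/107 9/83 7/109 9/118 4/116 7/109 12/88 26/108 26/108 24/108 55/120 120/157 129/162 130/161
```

>>> {"name": "apply_moves", "arguments": {"targets": [{"claw": 1,"translation": [0,0,0.02],"spin": 0},{"claw": 1,"translation": [0.08,0,0],"spin": 0},{"claw": 1,"translation": [0.08,0,0],"spin": 0},{"claw": 1,"translation": [0,0,0],"spin": 0},{"claw": 1,"translation": [0,0,0],"spin": 0}]}}

```text
time: 18.8
ee_pos: [0.628, -0.1159, 0.0353]
ee_rot: [-180.0, -0.0, 85.2]
wrist_force: [-1.1, -3.2, -4.8]
grip_width: 0.094
gripper_force: 40.0
```

>>> {"name": "apply_moves", "arguments": {"targets": [{"claw": 1,"translation": [0.08,0,0],"spin": 0},{"claw": 1,"translation": [0.08,0,0],"spin": 0},{"claw": 1,"translation": [0.08,0,0],"spin": 0},{"claw": 1,"translation": [0,0,0],"spin": 0},{"claw": 1,"translation": [0,0,0],"spin": 0}]}}

```text
time: 19.3
ee_pos: [0.6288, -0.1042, 0.035]
ee_rot: [-179.9, 0.0, 85.2]
wrist_force: [0.6, -4.8, -9.1]
grip_width: 0.093
gripper_force: 40.0
```

Run:
```python
from h import *
s=manip.read_state(); print(s['time'],s['ee_pos'],s['ee_rot'],s['grip_width'],s['wrist_force'],s['torque'])
p=shot('wrist'); hsv=cv2.cvtColor(p['color'],cv2.COLOR_BGR2HSV); np.save('w12c.npy',p['color'])
for r in range(200,290,5): print(r,' '.join(f'{s}/{v}' for s,v in zip(hsv[r,286:344:3,1],hsv[r,286:344:3,2])))
```

```text
19.3 [ 0.62875325 -0.10424171  0.0349865 ] [-1.79943579e+02  6.96055791e-03  8.51769439e+01] 0.0931768538419261 [ 0.60828504 -4.82532027 -9.14669211] [-0.92776523  0.16432189 -0.05753893]
200 115/179 114/176 115/175 116/176 34/74 8/96 5/105 5/113 6/118 9/120 6/119 4/114 7/112 7/107 5/95 10/77 114/195 114/219 115/219 114/219
205 115/179 115/175 114/176 115/175 8/68 11/97 7/107 9/114 4/117 6/119 6/118 7/114 7/111 7/105 5/93 7/71 115/202 113/218 115/218 114/219
210 114/179 115/175 115/175 115/175 7/69 11/97 7/106 7/114 6/118 6/118 9/117 7/112 7/111 7/103 8/93 15/67 116/172 114/176 114/175 114/175
215 114/179 116/174 113/173 114/174 110/114 5/98 5/106 7/114 9/117 6/119 7/116 2/111 7/109 8/101 6/91 110/100 116/176 114/176 115/175 114/174
220 132/135 132/106 134/103 135/104 133/107 132/110 133/113 7/78 5/102 9/116 7/114 11/111 8/95 134/137 134/131 135/127 117/146 116/147 115/148 116/150
225 129/148 128/149 132/149 132/118 132/114 131/117 131/127 6/82 7/110 8/122 6/120 7/114 8/92 127/150 130/145 131/144 130/149 129/154 127/156 129/154
230 127/175 127/175 128/176 128/174 128/157 127/155 127/
[... 860 characters left out ...]
9/29 9/28 25/111 23/110 25/111 25/110 25/111 25/111
265 25/111 25/111 25/111 23/110 25/112 25/111 12/22 5/50 4/130 5/144 7/156 6/121 8/32 22/23 23/110 23/110 23/111 23/110 25/111 25/111
270 25/111 23/110 23/110 25/111 25/111 24/108 12/21 9/55 10/77 6/86 3/83 6/82 0/55 12/21 25/111 23/110 23/110 25/111 23/110 23/110
275 28/27 20/26 29/26 22/70 25/111 24/107 23/22 9/87 4/120 4/135 7/142 6/124 3/84 0/19 26/98 23/98 23/56 29/26 20/26 29/26
280 29/26 20/25 28/27 19/53 25/112 26/99 13/20 38/114 6/120 6/126 6/132 6/119 112/161 0/19 24/94 26/99 7/36 20/26 31/25 38/27
285 29/26 28/27 31/25 19/54 25/111 23/76 12/22 132/209 133/202 136/189 139/181 137/184 135/183 0/18 24/73 26/99 0/36 29/26 39/26 19/27
```

>>> {"name": "apply_moves", "arguments": {"targets": [{"claw": 0.6,"translation": [0,0,0],"spin": 0},{"claw": 0.6,"translation": [0,0,0],"spin": 0},{"claw": 0.6,"translation": [0,0,0],"spin": 0},{"claw": 0.6,"translation": [0,0,0],"spin": 0},{"claw": 0.6,"translation": [0,0,0],"spin": 0}]}}

```text
time: 19.85
ee_pos: [0.6297, -0.104, 0.0361]
ee_rot: [180.0, -0.0, 85.2]
wrist_force: [-0.5, -0.0, 0.6]
grip_width: 0.395
gripper_force: 0.0
```

>>> {"name": "apply_moves", "arguments": {"targets": [{"claw": 0.6,"translation": [-0.2,0,0],"spin": 0},{"claw": 0.6,"translation": [-0.3,0,0],"spin": 0},{"claw": 0.6,"translation": [-0.3,0,0.06],"spin": 0},{"claw": 1,"translation": [0,0,0.06],"spin": 0},{"claw": 1,"translation": [0,0,0],"spin": 0}]}}

```text
time: 20.35
ee_pos: [0.6251, -0.1448, 0.0287]
ee_rot: [-179.9, -0.0, 85.1]
wrist_force: [-0.2, -0.7, -0.7]
grip_width: 0.276
gripper_force: 0.0
```

Run:
```python
from h import *
s=manip.read_state(); print(s['time'],s['ee_pos'],s['ee_rot'],s['grip_width'],s['wrist_force'],s['torque'])
p=shot('wrist'); hsv=cv2.cvtColor(p['color'],cv2.COLOR_BGR2HSV); np.save('w13c.npy',p['color'])
print(find(p,'hinge_pin'))
for r in range(140,260,5): print(r,' '.join(f'{s}/{v}' for s,v in zip(hsv[r,286:344:3,1],hsv[r,286:344:3,2])))
```

```text
20.35 [ 0.62513298 -0.14481387  0.02869067] [-1.79925929e+02 -2.83212712e-02  8.50788572e+01] 0.27632918913453935 [-0.22300291 -0.71222739 -0.66903471] [-0.0116077   0.06759383 -0.02240891]
[(array([ 0.6311, -0.0976,  0.0405]), 0.62)]
140 117/172 116/172 116/172 113/153 8/90 5/98 7/107 7/112 7/115 9/118 7/116 7/111 5/108 7/107 5/94 6/86 90/79 116/173 114/172 115/171
145 115/171 115/171 116/171 114/156 6/90 8/98 5/107 7/111 7/115 7/117 9/115 7/110 7/108 10/107 6/92 3/84 118/80 116/176 116/171 115/171
150 126/109 123/110 124/111 128/102 136/103 138/102 138/100 6/79 8/96 5/103 5/102 5/97 6/86 136/105 132/104 135/102 114/107 114/176 116/172 116/170
155 136/101 136/101 139/103 134/105 132/108 133/107 135/106 6/87 5/108 11/119 4/116 9/113 5/98 135/106 134/105 136/107 132/110 133/113 134/114 132/112
160 135/104 139/103 136/105 135/104 134/103 137/104 135/104 6/87 5/108 6/118 2/116 7/111 8/96 133/117 133/144 133/144 133/144 130/145 132/143 131/115
165 135/106 135/102 135/102 135/106 133/109 133/109 133/109 6/87 5/108 9/119 7/116 7/111 5/95 131/107 131/134 132/133 133/132 132/135 131/136 130/
[... 2046 characters left out ...]
134/219 134/215 133/146 133/148 135/149 134/147 135/144 136/143 127/124 26/108 26/108
240 24/108 24/106 26/20 130/217 131/218 129/223 128/224 129/222 130/219 132/217 135/215 135/159 136/142 136/141 134/141 136/126 136/139 27/19 24/107 24/108
245 24/108 25/90 13/19 132/220 132/221 129/222 132/221 130/221 130/222 130/221 132/217 132/218 132/219 135/147 131/132 131/130 131/127 0/18 25/91 26/108
250 24/107 0/21 13/19 120/233 120/236 120/238 118/238 118/238 117/239 119/235 121/232 121/232 122/235 126/148 125/151 127/150 127/144 30/17 22/35 26/108
255 24/107 13/20 0/18 130/221 130/224 129/223 125/228 125/230 126/230 125/230 125/230 125/230 124/230 129/213 130/141 128/141 128/137 32/16 12/22 24/107
```

>>> {"name": "apply_moves", "arguments": {"targets": [{"claw": 1,"translation": [0,0,0],"spin": 0},{"claw": 1,"translation": [0,0,0],"spin": 0},{"claw": 1,"translation": [0,0,0],"spin": 0},{"claw": 1,"translation": [0.08,0,0],"spin": 0},{"claw": 1,"translation": [0.08,0,0],"spin": 0}], "grip_force": 20}}

```text
time: 20.95
ee_pos: [0.6266, -0.1357, 0.0297]
ee_rot: [180.0, -0.0, 85.2]
wrist_force: [-0.2, 0.2, -0.4]
grip_width: 0.009
gripper_force: 0.0
```

>>> {"name": "apply_moves", "arguments": {"targets": [{"claw": 1,"translation": [0.08,0,0],"spin": 0},{"claw": 1,"translation": [0.08,0,0],"spin": 0},{"claw": 1,"translation": [0.08,0,0],"spin": 0},{"claw": 1,"translation": [0.08,0,0],"spin": 0},{"claw": 1,"translation": [0,0,0],"spin": 0}]}}

```text
time: 21.45
ee_pos: [0.628, -0.1194, 0.0296]
ee_rot: [180.0, -0.0, 85.2]
wrist_force: [0.3, 0.7, -0.3]
grip_width: 0.003
gripper_force: 0.0
```

>>> {"name": "apply_moves", "arguments": {"targets": [{"claw": 1,"translation": [0.08,0,0],"spin": 0},{"claw": 1,"translation": [0.08,0,0],"spin": 0},{"claw": 1,"translation": [0.08,0,0],"spin": 0},{"claw": 1,"translation": [0.08,0,0],"spin": 0},{"claw": 1,"translation": [0,0,0],"spin": 0}]}}

```text
time: 21.95
ee_pos: [0.6293, -0.1034, 0.0296]
ee_rot: [180.0, -0.0, 85.2]
wrist_force: [0.0, -0.3, 0.3]
grip_width: 0.004
gripper_force: 0.0
```

>>> {"name": "apply_moves", "arguments": {"targets": [{"claw": 1,"translation": [0.03,0,0],"spin": 0},{"claw": 1,"translation": [0.03,0,0],"spin": 0},{"claw": 1,"translation": [0.03,0,0],"spin": 0},{"claw": 1,"translation": [0,0,0],"spin": 0},{"claw": 1,"translation": [0,0,0],"spin": 0}]}}

```text
time: 22.45
ee_pos: [0.6296, -0.0999, 0.0296]
ee_rot: [180.0, 0.0, 85.2]
wrist_force: [-0.3, -2.1, -0.1]
grip_width: 0.011
gripper_force: 0.9
```

Run:
```python
from h import *
s=manip.read_state(); print(s['time'],s['ee_pos'],s['wrist_force'])
p=shot('wrist'); hsv=cv2.cvtColor(p['color'],cv2.COLOR_BGR2HSV)
for r in range(196,256,3): print(r,' '.join(f'{s}/{v}' for s,v in zip(hsv[r,286:344:3,1],hsv[r,286:344:3,2])))
```

```text
22.45 [ 0.62959073 -0.09988856  0.02962893] [-0.3264666  -2.08763452 -0.10851406]
196 114/177 116/178 113/178 115/171 9/81 8/99 5/107 7/115 6/120 8/122 6/121 9/117 5/113 9/111 8/98 6/85 113/160 115/179 115/177 115/178
199 114/179 115/177 112/177 116/170 6/83 5/99 2/107 4/115 6/120 8/122 9/120 9/117 7/114 7/109 3/97 6/82 113/162 115/179 115/177 116/178
202 115/178 115/177 114/177 114/170 6/83 8/100 5/108 2/114 6/120 8/122 9/120 9/117 7/114 5/108 8/97 7/77 116/165 115/179 115/177 114/177
205 115/178 115/177 115/177 116/169 6/83 8/99 7/108 7/115 6/120 6/121 11/120 7/115 5/113 5/107 5/96 7/74 114/176 114/190 115/220 114/220
208 115/178 115/177 114/177 116/170 6/84 8/100 5/110 9/116 4/119 6/121 9/120 9/115 5/113 5/105 5/95 10/76 114/201 114/220 115/220 114/220
211 116/178 115/177 114/177 114/170 6/87 5/100 7/110 7/116 4/118 8/121 9/119 7/115 7/113 7/105 8/94 12/82 116/207 113/219 115/220 114/220
214 115/178 115/177 115/177 116/170 6/88 3/99 7/111 7/116 2/118 8/121 6/118 7/114 7/113 7/104 3/94 13/79 115/209 114/219 115/220 114/220
217 116/178 115/177 115/177 116/171 9/89 8/101 7/111 4/116 
[... 1096 characters left out ...]
/159 25/112 23/112 25/112 23/112 25/112 25/111 10/102 8/94 6/83 22/92 25/112 25/112 23/111 25/112 27/112 25/112 127/161 128/167
244 128/171 46/110 25/112 25/112 23/111 25/113 25/112 25/112 25/112 70/33 12/21 25/113 25/112 23/111 23/112 23/111 23/112 23/112 40/114 127/173
247 131/134 23/110 25/111 23/111 25/112 25/112 23/111 25/112 23/111 75/34 13/20 25/111 25/112 25/112 25/112 23/112 25/112 25/112 27/112 130/153
250 118/134 25/112 23/111 25/112 25/112 25/112 25/112 23/112 25/110 75/34 0/22 25/112 25/112 25/112 25/112 25/112 25/112 25/112 25/112 125/172
253 48/111 25/112 23/111 25/111 25/112 25/112 25/112 25/112 25/110 66/35 13/19 25/112 23/111 25/112 25/112 25/112 25/112 23/112 25/112 42/115
```

>>> {"name": "apply_moves", "arguments": {"targets": [{"claw": 1,"translation": [0.03,0,0],"spin": 0},{"claw": 1,"translation": [0.03,0,0],"spin": 0},{"claw": 1,"translation": [0,0,0],"spin": 0},{"claw": 1,"translation": [0,0,0],"spin": 0},{"claw": 1,"translation": [0,0,0],"spin": 0}]}}

```text
time: 23.0
ee_pos: [0.6297, -0.0992, 0.0297]
ee_rot: [180.0, 0.2, 85.1]
wrist_force: [-1.0, -11.1, -0.7]
grip_width: 0.005
gripper_force: 5.7
```

>>> {"name": "apply_moves", "arguments": {"targets": [{"claw": 1,"translation": [0.03,0,0],"spin": 0},{"claw": 1,"translation": [0,0,0],"spin": 0},{"claw": 1,"translation": [0,0,0],"spin": 0},{"claw": 1,"translation": [-0.1,0,0],"spin": 0},{"claw": 1,"translation": [-0.2,0,0],"spin": 0}]}}

```text
time: 23.5
ee_pos: [0.6287, -0.1097, 0.0296]
ee_rot: [-180.0, -0.0, 85.2]
wrist_force: [0.3, 0.0, -0.1]
grip_width: 0.001
gripper_force: 0.0
```

>>> {"name": "apply_moves", "arguments": {"targets": [{"claw": 1,"translation": [-0.4,0,0],"spin": 0},{"claw": 1,"translation": [-0.4,0,-0.3],"spin": 0},{"claw": 1,"translation": [0,0,-0.6],"spin": 0},{"claw": 1,"translation": [0,0,0],"spin": 0},{"claw": 1,"translation": [0,0,0],"spin": 0}]}}

```text
time: 24.0
ee_pos: [0.6262, -0.1502, 0.0756]
ee_rot: [179.9, 0.0, 85.2]
wrist_force: [0.4, -0.0, -0.7]
grip_width: 0.003
gripper_force: 0.0
```

Run:
```python
from h import *
s=manip.read_state(); print(s['time'],s['ee_pos'],s['wrist_force'])
p=shot('wrist'); hsv=cv2.cvtColor(p['color'],cv2.COLOR_BGR2HSV)
a=np.radians(-4.9); ey=np.array([-np.sin(a),np.cos(a),0]);H=np.array([.637,-.0145,.038])
for y in (-.077,-.068,-.028,-.019,.0): print(y,proj(p,H+y*ey).round(1))
cu=int(round(proj(p,H-.07*ey)[0])); print(cu)
for r in range(0,260,4):
  q=hsv[r,cu-24:cu+25,1]<45; idx=np.where(q)[0]; 
  if len(idx): print(r,cu-24+idx.min(),cu-24+idx.max(),len(idx),hsv[r,cu-2,2])
```

```text
24.0 [ 0.62624758 -0.15021968  0.07558732] [ 0.42901578 -0.04204805 -0.73457347]
-0.077 [313.5 144.6]
-0.068 [313.5 131.2]
-0.028 [313.6  67.3]
-0.019 [313.6  51.8]
0.0 [313.6  17.6]
314
0 299 331 33 135
4 299 331 33 136
8 299 331 33 136
12 299 331 33 136
16 299 331 33 137
20 299 330 32 135
24 299 330 32 135
28 299 330 32 136
32 299 330 32 136
36 299 330 32 136
40 299 330 32 136
44 299 330 32 136
48 299 330 32 136
52 299 329 31 118
56 300 329 21 133
60 299 329 21 134
64 299 329 21 114
68 299 329 31 136
72 299 329 31 137
76 299 329 31 136
80 299 328 30 115
84 299 328 30 114
88 299 328 30 114
92 299 328 30 113
96 299 328 30 113
100 299 328 30 113
104 299 328 30 136
108 298 328 31 138
112 298 327 30 137
116 299 327 29 138
120 298 327 30 137
124 298 327 30 138
128 298 327 30 138
132 302 321 20 121
136 303 321 19 104
140 304 320 17 100
236 300 329 27 34
240 291 338 45 18
244 290 338 46 19
248 290 338 46 19
252 290 338 46 18
256 290 338 46 17
```

```bash
python3 -c "
from plant import manip
print(manip.close_job())"
```

```text
the job is handed in; nothing more can be done
None
```

I handed the job in at about 24 s: the empty half sits against the tool half and the pin is threaded through all three knuckles. In the last wrist image its head was against the end knuckle. No pass/fail result came back, and I didn't measure that half's flatness or recheck the brush, pliers and pen at the end.

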